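# Close the sample block in its bay

## Task

Push the aluminium sample block along the bench into the steel-fenced bay until it is up against the stop, without lifting it. Then take the lid by its handle, rest it on the tip of the block's locating pin about a finger's width off centre, slide it across until it drops over the pin, and press it fully home against the spring, square with the block. Finish while still holding the lid pressed down with the gripper; leave the bottle, jar, dish and beaker around alone.

Things in the scene. Friction and masses are not known exactly. Their poses are not given: they have to be found in the camera images.
- bay: Fixed bay: 22 mm high three-sided steel fence, open to its own -y, white control unit (64 mm high, from y = 97 mm) beyond its stop. Origin: on the bench, where the block's origin lies when fully in. Stop face at y = +55 mm; side rails (inner faces at x = +-44 mm) run back to y = -10 mm, then flare out to +-70 mm at y = -44 mm. The block enters moving along +y.
- block: Loose aluminium block, 80 (x) x 110 (y) x 40 mm high, about 0.85 kg. Origin: centre of underside. Starts before the bay's open end, y axes roughly parallel. Rear face (to push) at y = -55 mm; it still sticks out of the fence when home. Flat rim on top at 40 mm; inside it a white sprung tray of tubes, top at 45 mm, and a steel pin in the middle.
- pin_tip (a point): Tip of the block's locating pin: round, 12 mm in diameter, 2.5 mm chamfer, on the block's vertical centre line, tip 51 mm above the block's underside (6 mm above the tray).
- tray (a joint): How far the sprung tray is pressed down: 0 = up (lid resting on it has its underside 45 mm above the block's), 0.005 m = fully down, lid on the block's rim (40 mm). The spring pushes up with about 5 N at 0 and 12 N fully down, and lifts the lid again when let go.
- lid: Loose lid, right way up on the bench: white slab 80 (x) x 112 (y) x 18 mm, about 0.22 kg; black bar handle along y on its middle, 14 mm wide, 64 long, top 46 mm above the underside. Origin: centre of underside = mouth of the hidden round hole for the pin (14.5 mm in diameter, 13 deep, 1.5 chamfer). Fits either way round, its y axis along the block's y axis.
- reagent_bottle: Glass bottle, blue cap, 60 mm in diameter, 130 mm high, bystander; origin under its centre.
- jar: Yellow plastic jar, 56 mm in diameter, 85 mm high, bystander; origin under its centre.
- dish: Clear flat round dish with lid, 64 mm in diameter, 18 mm high, bystander; origin under its centre.
- beaker: Small glass beaker, 52 mm in diameter, 60 mm high, bystander; origin under its centre.
Things that resemble listed ones, but are neither listed nor needed, are in the scene too. What is shaped like the lid but brown is not meant.

How it is judged:
By the outcome, as a careful person would: the job done as asked, in the order asked, and still so for the second after the job is handed in, while the arm keeps its last pose, push and grip.
It also fails if it takes over 61 s, if anything falls off the work surface, if the arm or the gripper's body presses on something with over 40 N, if the wrist force passes 120 N, or if a joint passes its speed limit or range.

## Robot

A 6-joint arm with a two-finger parallel gripper is mounted at the origin on the work surface. World frame = base frame: x ahead of the robot, y to its left, z up, the work surface at z = 0. Lengths are in m, angles in rad, forces in N, time in s.
With the tool pointing down it reaches from about 0.35 to 0.775 m from the base axis. Payload 7.3 kg.
Tool frame: the origin (TCP) lies midway between the tips of the shut fingers; the grasp point (between the pads) lies 19 mm behind it (robot.grip_depth is the z of the grasp point in the tool frame, in m); z points along the fingers, y is the line along which they close (so a half turn about z gives the same grasp; the last joint's range is limited). The gripper opens to 92 mm and grips with 3 to 60 N. Pads are 19 mm wide; open, the fingers measure 130 mm over their backs; the gripper's body (75 mm by 190 mm) begins 47 mm behind the grasp point.
Start: joints at [-1.408, 0.342, 1.524, -0, 1.275, -0.146], TCP at [0.16, -0.5, 0.227] pointing down, gripper open.
Joint ranges: [-2.53, 2.53], [-0.77, 2.02], [0.04, 2.7], [-1, 4.14], [0.28, 2.66], [-3.11, 3.11]. Speed limits (rad/s): [2.57, 2.57, 3.14, 3.14, 3.14, 3.14].

## Interface

Orientations are given as [roll, pitch, yaw] about the fixed x, y, z axes, in that order (R = Rz(yaw) Ry(pitch) Rx(roll)).
In Python, from cell import robot, viewer gives the robot as it stands.
- The arm moves only by the tool step_arm, never from a script. Its argument "increments" is a list of rows, each an object with "delta_pos": the shift along the tool's x, y, z in cm, a list of three; "dr": the turn, a rotation vector about the tool's x, y, z in degrees, a list of three; "fingers": the closure, from -1 (fully open) to 1 (shut), so that 0 is half open. In form: [{"delta_pos": [tx, ty, tz], "dr": [wx, wy, wz], "fingers": fingers}, ...]. A call has exactly 5 rows; each row is the pose to reach, as a shift and turn from the pose commanded when the call began, along the tool's axes at that moment; what a row does not reach only later rows make up. A row lasts 1/8 s, in which the tool goes at most 62.5 mm and 10.7 degrees, less where a joint would pass 70% of its speed; a pose out of reach is approached as far as the arm can. A call with a gripper value outside its range is refused whole. The fingers move at their own pace and stop on an object; "newtons" is the grip in N (left out, the last holds). Time passes only in rows, so rows that repeat a pose let the fingers close, or fill a call up. It gives the time, the measured TCP pose, the force, the opening and the grip force at its end, in the units of the state.
- robot.observe(): the state, without advancing time (a new reading comes with each control period).
- viewer.read_camera(name): name is "scene" or "side" or "wrist"; returns the picture (420x560x3 uint8, red, green, blue); there is no depth.
- viewer.camera_params(name): a dict with "K" (3x3 intrinsics, pixels), "T" (4x4, takes a point from camera to world coordinates). Camera axes: x right, y down, z forward; pixel columns grow to the right and rows downward; lengths in m; the calibration is good to about 2 mm. A picture is of the moment at which its call begins: read the wrist's pose just before it. camera_params takes no time and is no camera call; for the wrist camera it gives the pose at the moment of the call.
- robot.hand_in(): hands the job in; it is judged then, once.
The state is a dict: "time": time; "qpos": joint angles; "qvel": joint speeds; "joint_efforts": joint torques, N m; "tool_pos": TCP position; "tool_rot": TCP orientation; "contact_force": force on the tool from outside, world axes, zero at the start; "torque": the same for the moment, N m; "opening": finger opening in m; "grip_force": force on a finger pad.
Only numpy, scipy, OpenCV 4.12 (cv2) and the standard library are available. Lean on these libraries where they do the work, as an engineer would, in place of code of your own. Each camera call takes 0.05 s, during which the arm holds its last target. There are 200 camera calls.

## Working session

There is one attempt and no reset: what is moved stays moved. The work goes in short steps, Python scripts to look and compute and a tool call to move; the robot and the scene stay as the last step left them, time stands still between calls to the robot, and variables do not carry over. Pictures are saved under pics/ and viewed, at most 10 in all, crops included, and the job is handed in when it is done.

Besides the shell and the picture viewer there is one more tool, called as name([rows], argument=value, ...), one row to a line, values as JSON. step_arm: Moves the arm, as the interface text tells. Its arguments: {"type":"object","properties":{"increments":{"type":"array"},"newtons":{"type":"number"}},"required":["increments"]}

```bash
ls; mkdir -p pics
python3 - <<'E'
from cell import robot, viewer
import cv2,numpy as np
print(robot.observe())
a=[]
for n in("scene","side","wrist"):
    im=viewer.read_camera(n)[:,:,::-1]; cv2.imwrite(f"pics/{n}0.png",im)
    p=viewer.camera_params(n); print(n,np.round(p["K"],1).tolist(),np.round(p["T"],3).tolist())
E
```

```text
pics
{'time': 0.0, 'qpos': array([-1.40799751e+00,  3.42735783e-01,  1.52503485e+00, -4.76589068e-05,
        1.27538667e+00, -1.46014046e-01]), 'qvel': array([-3.44899903e-04, -4.01185159e-06, -1.06331337e-03,  2.91419021e-04,
       -1.93463073e-03,  6.63991209e-04]), 'joint_efforts': array([ 1.23204492e-03, -4.31236696e+01, -2.44217420e+01,  7.18587474e-02,
        5.58153796e-02, -1.36976014e-04]), 'tool_pos': array([ 0.15949449, -0.49975169,  0.22603196]), 'tool_rot': array([-3.14003803e+00, -1.82561132e-04,  3.08826631e-01]), 'contact_force': array([-0.18116347, -0.27059908,  0.67358096]), 'torque': array([ 0.01908271, -0.0046018 , -0.00639492]), 'grip_force': 0.0, 'opening': 0.0916473851419702}
scene [[390.2, 0.0, 282.8], [0.0, 390.2, 201.3], [0.0, 0.0, 1.0]] [[-0.623, 0.588, -0.515, 0.964], [0.782, 0.455, -0.426, 0.212], [-0.016, -0.668, -0.744, 0.647], [0.0, 0.0, 0.0, 1.0]]
side [[479.6, 0.0, 283.7], [0.0, 479.6, 215.9], [0.0, 0.0, 1.0]] [[-0.787, -0.432, 0.441, 0.063], [-0.617, 0.562, -0.55, 0.515], [-0.01, -0.705, -0.709, 0.871], [0.0, 0.0, 0.0, 1.0]]
wrist [[307.3, 0.0, 281.1], [0.0, 307.3, 209.3], [0.0, 0.0, 1.0]] [[0.305, -0.918, -0.255, 0.228], [-0.952, -0.294, -0.079, -0.479], [-0.002, 0.267, -0.964, 0.384], [0.0, 0.0, 0.0, 1.0]]
```

View pics/scene0.png

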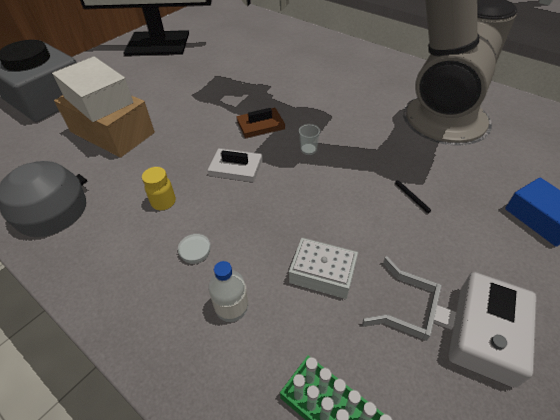

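View pics/side0.png

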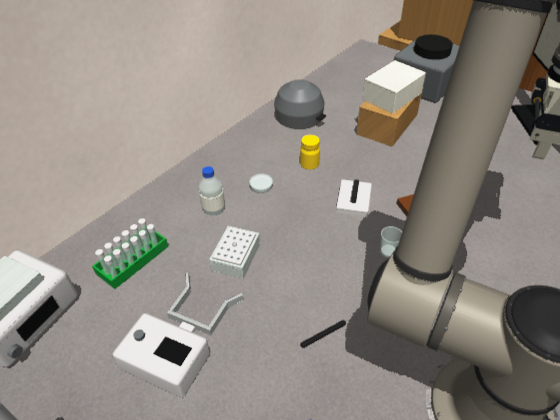

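The scene view shows the block around (323,267), the bay fence around (410,300) opening toward the block, and the white lid at (235,164). The brown decoy is at (261,121), and the bystanders stand nearby. The side view agrees: block at (235,250), bay at (200,310), lid at (354,195).

```bash
cat > h.py <<'E'
import cv2,numpy as np
from cell import robot,viewer
def ray(n,uv,z,P=None):
    P=P or viewer.camera_params(n); K,T=np.array(P["K"]),np.array(P["T"])
    d=T[:3,:3]@np.linalg.inv(K)@np.array([uv[0],uv[1],1.]); o=T[:3,3]
    return o+d*(z-o[2])/d[2]
def proj(n,p,P=None):
    P=P or viewer.camera_params(n); K,T=np.array(P["K"]),np.array(P["T"])
    c=K@(T[:3,:3].T@(np.asarray(p)-T[:3,3])); return c[:2]/c[2]
E
python3 - <<'E'
import cv2,numpy as np
s=cv2.imread("pics/scene0.png");d=cv2.imread("pics/side0.png")
def c(im,x,y,w,h):return cv2.resize(im[y:y+h,x:x+w],(400,300),interpolation=cv2.INTER_CUBIC)
o=np.vstack([np.hstack([c(s,280,230,160,120),c(s,200,140,80,60)]),np.hstack([c(d,160,220,120,90),c(d,320,170,80,60)])])
cv2.imwrite("pics/crop.png",o)
E
```

```text
(no output)
```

View pics/crop.png

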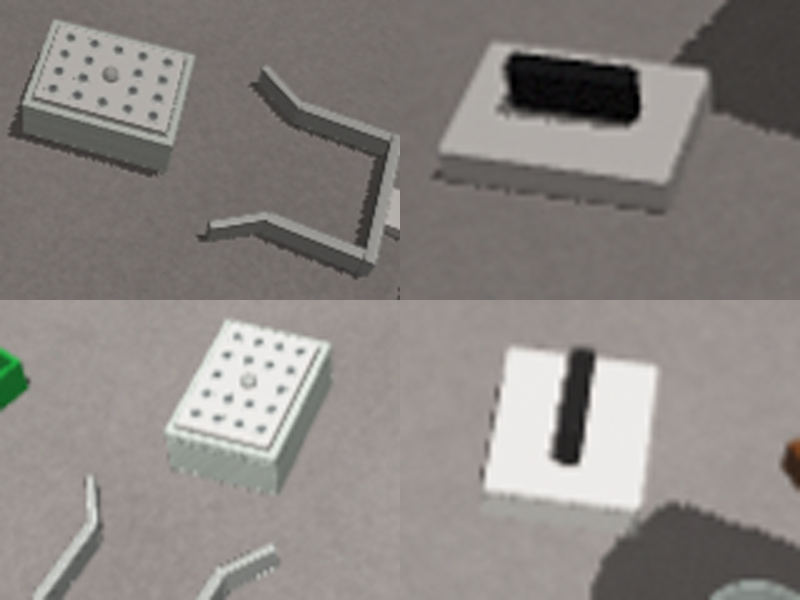

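The crops show the block's rim corners and pin, the fence rails, and the lid's top corners and handle clearly. I'll cast those pixels onto their planes.

Run:
```python
from h import *
S=dict(block=[(302,238),(358,251),(347.2,287.2),(289,271.6)],lid=[(218.6,148.6),(261.6,154.4),(253.6,176.6),(208,170.6)])
D=dict(block=[(228.4,226.6),(259,233.5),(242.8,267.4),(210.4,259)],lid=[(341.6,179.6),(371.4,183.2),(368,212),(337.4,208.6)])
for k,z in(("block",.04),("lid",.018)):
  for n,X in(("scene",S),("side",D)):
    q=np.array([ray(n,u,z)[:2] for u in X[k]]); e=np.roll(q,-1,0)-q
    print(k,n,q.round(3).tolist(),"c",q.mean(0).round(4),"len",np.linalg.norm(e,axis=1).round(3),"ang",np.degrees(np.arctan2(e[:,1],e[:,0])).round(1))
print("pin",ray("scene",(324.4,259.2),.051),ray("side",(234.4,244.3),.051))
c=lambda x,y:(280+x/2.5,230+y/2.5)
for nm,p in dict(upK=(297,104),upC=(388,138),loK=(265,217),loC=(365,262),upT=(264,68),loT=(208,225)).items(): print(nm,ray("scene",c(*p),.022)[:2].round(4))
im=cv2.imread("pics/scene0.png"); 
cu=lambda u:u
# control unit edges / handle
for n,u in(("side",(355.5,180.5)),("side",(353,202)),("scene",(222,152)),("scene",(247,154))): print("handle",ray(n,u,.046)[:2].round(4))
o=np.hstack([cv2.resize(im[255:345,370:470],(400,360),interpolation=cv2.INTER_CUBIC),cv2.resize(cv2.imread("pics/side0.png")[265:355,150:250],(400,360),interpolation=cv2.INTER_CUBIC)])
cv2.imwrite("pics/crop2.png",o)
```

```text
block scene [[0.595, -0.047], [0.555, 0.054], [0.632, 0.079], [0.67, -0.021]] c [0.613  0.0163] len [0.108 0.081 0.106 0.079] ang [ 111.7   18.   -69.2 -160.5]
block side [[0.662, -0.021], [0.59, -0.048], [0.552, 0.051], [0.626, 0.078]] c [0.6077 0.0149] len [0.078 0.107 0.078 0.105] ang [-159.2  110.6   19.8  -69.8]
lid scene [[0.489, -0.383], [0.44, -0.284], [0.51, -0.249], [0.56, -0.347]] c [ 0.4996 -0.3158] len [0.11  0.078 0.11  0.08 ] ang [ 116.2   27.1  -62.8 -153.1]
lid side [[0.555, -0.352], [0.483, -0.388], [0.433, -0.288], [0.501, -0.251]] c [ 0.4932 -0.3195] len [0.08  0.112 0.077 0.114] ang [-153.1  116.4   28.4  -62.1]
pin [0.61515883 0.01819252 0.051     ] [0.60569192 0.01885077 0.051     ]
upK [0.5364 0.1321]
upC [0.5219 0.1964]
loK [0.6297 0.1565]
loC [0.6172 0.223 ]
upT [0.5231 0.0976]
loT [0.6584 0.1292]
handle [ 0.5078 -0.3422]
handle [ 0.4692 -0.2691]
handle [ 0.5135 -0.3416]
handle [ 0.483  -0.2902]
```

View pics/crop2.png

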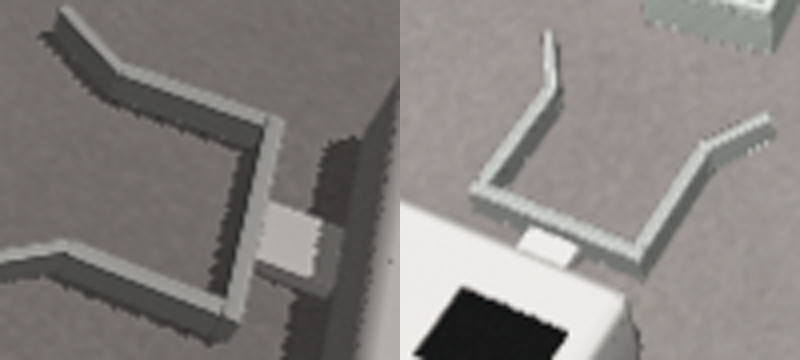

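The fence inner top edges are clear. In crop pixels, the scene view has upper rail (117,73)-(268,123), stop to (230,300) and lower rail knee (68,240). The side view has (157,90)-(90,183)-(235,243)-(303,145).

Run:
```python
from h import *
A=[(117,73),(268,123),(230,300),(68,240)];B=[(157,90),(90,183),(235,243),(303,145)]
for n,X,o in(("scene",A,(370,255)),("side",[B[3],B[2],B[1],B[0]],(150,265))):
    q=np.array([ray(n,(o[0]+u/4,o[1]+v/4),.022)[:2] for u,v in X]); e=np.roll(q,-1,0)-q
    print(n,q.round(4).tolist(),np.linalg.norm(e,axis=1).round(3),np.degrees(np.arctan2(e[:,1],e[:,0])).round(1))
    y=(q[1]-q[0])+(q[2]-q[3]); y/=np.linalg.norm(y)
    print("stopmid",(q[1]+q[2])/2,"yang",np.degrees(np.arctan2(y[1],y[0])),"origin",(q[1]+q[2])/2-.055*y)
```

```text
scene [[0.539, 0.1343], [0.521, 0.1994], [0.6081, 0.2214], [0.6257, 0.1563]] [0.067 0.09  0.067 0.089] [ 105.5   14.2  -74.9 -165.8]
stopmid [0.56454232 0.21036869] yang 105.31964275262803 origin [0.57907353 0.15732301]
side [[0.5307, 0.1321], [0.5172, 0.1973], [0.6027, 0.2179], [0.6183, 0.1545]] [0.067 0.088 0.065 0.09 ] [ 101.7   13.6  -76.1 -165.7]
stopmid [0.55994495 0.20758242] yang 102.78927959686713 origin [0.57212008 0.15394693]
```

```bash
cat >> h.py <<'E'
from scipy.spatial.transform import Rotation as Ro
def plan(*tg):
    s=robot.observe(); print("t",round(s["time"],2),"p",s["tool_pos"].round(4),"yaw",np.degrees(s["tool_rot"]).round(2),"F",s["contact_force"].round(1),"op",round(s["opening"],4))
    y=s["tool_rot"][2]; R=Ro.from_euler("xyz",[np.pi,0,y]).as_matrix()
    for x,yy,z,w in tg: print("delta cm",(R.T@(np.array([x,yy,z])-s["tool_pos"])*100).round(2),"dr z",round(np.degrees(y)-w,1))
E
python3 - <<'E'
from h import *
for nm,u,z in(("bottle",(223,270),.13),("jar",(155,176),.085),("dish",(194,246),.018),("beaker",(309,130),.06)): print(nm,ray("scene",u,z).round(3))
plan((.638,-.060,.20,110.6),(.638,-.060,.012,110.6))
E
```

```text
bottle [ 0.774 -0.068  0.13 ]
jar [ 0.682 -0.363  0.085]
dish [ 0.728 -0.213  0.018]
beaker [ 0.338 -0.218  0.06 ]
t 0.15 p [ 0.1595 -0.4999  0.2262] yaw [-1.7993e+02 -1.0000e-02  1.7690e+01] F [ 0.1 -0.1  0.1] op 0.0917
delta cm [ 58.95 -27.36   2.62] dr z -92.9
delta cm [ 58.95 -27.36  21.42] dr z -92.9
```

step_arm([
  {"delta_pos":[5.4,-2.6,0.2],"dr":[0,0,-9],"fingers":0.35},
  {"delta_pos":[10.8,-5.2,0.5],"dr":[0,0,-18],"fingers":0.35},
  {"delta_pos":[16.2,-7.8,0.8],"dr":[0,0,-27],"fingers":0.35},
  {"delta_pos":[21.6,-10.4,1.0],"dr":[0,0,-36],"fingers":0.35},
  {"delta_pos":[27,-13,1.2],"dr":[0,0,-45],"fingers":0.35},
])

```text
time: 0.78
tool_pos: [0.3784, -0.2927, 0.2146]
tool_rot: [3.142, 0.0, 1.099]
contact_force: [1.4, -0.2, 0.6]
opening: 0.0463
grip_force: 0.0
```

```bash
python3 -c "
from h import *
plan((.6245,-.056,.2,110.6))"
```

```text
t 0.78 p [ 0.3784 -0.2927  0.2146] yaw [1.800e+02 1.000e-02 6.298e+01] F [ 1.4 -0.2  0.6] op 0.0463
delta cm [32.27 11.17  1.46] dr z -47.6
```

step_arm([
  {"delta_pos":[5.4,1.9,0.2],"dr":[0,0,-8],"fingers":0.35},
  {"delta_pos":[10.8,3.8,0.5],"dr":[0,0,-16],"fingers":0.35},
  {"delta_pos":[16.2,5.6,0.8],"dr":[0,0,-24],"fingers":0.35},
  {"delta_pos":[21.6,7.5,1.0],"dr":[0,0,-32],"fingers":0.35},
  {"delta_pos":[27,9.4,1.2],"dr":[0,0,-40],"fingers":0.35},
])

```text
time: 1.4
tool_pos: [0.5858, -0.096, 0.2024]
tool_rot: [-3.141, 0.0, 1.797]
contact_force: [0.1, -1.1, -0.7]
opening: 0.0296
grip_force: 0.0
```

```bash
python3 -c "
from h import *
plan((.6245,-.056,.2,110.6))"
```

```text
t 1.4 p [ 0.5858 -0.096   0.2024] yaw [-179.98    0.    102.96] F [ 0.1 -1.1 -0.7] op 0.0296
delta cm [3.03 4.67 0.24] dr z -7.6
```

step_arm([
  {"delta_pos":[1.3,2.3,0.2],"dr":[0,0,-4],"fingers":0.35},
  {"delta_pos":[2.6,4.6,0.2],"dr":[0,0,-7.6],"fingers":0.35},
  {"delta_pos":[2.6,4.6,4],"dr":[0,0,-7.6],"fingers":0.35},
  {"delta_pos":[2.6,4.6,6],"dr":[0,0,-7.6],"fingers":0.35},
  {"delta_pos":[2.6,4.6,6],"dr":[0,0,-7.6],"fingers":0.35},
])

```text
time: 2.02
tool_pos: [0.6227, -0.0617, 0.1406]
tool_rot: [-3.138, -0.002, 1.925]
contact_force: [-0.8, 0.7, -0.6]
opening: 0.0298
grip_force: 0.0
```

```bash
python3 -c "
from h import *
plan((.6245,-.056,.012,110.6))
w=viewer.read_camera('wrist')[:,:,::-1];s=viewer.read_camera('scene')[:,:,::-1]
cv2.imwrite('pics/w1.png',w);cv2.imwrite('pics/a.png',np.hstack([w[:, :480],cv2.resize(s[170:350,170:370],None,fx=1.6,fy=420/180)])[:600])
P=viewer.camera_params('wrist');print(proj('wrist',(.638,-.0355,.0),P),np.round(P['T'],3).tolist())"
```

```text
t 2.02 p [ 0.6227 -0.0617  0.1406] yaw [-1.7978e+02 -1.3000e-01  1.1030e+02] F [-0.8  0.7 -0.6] op 0.0298
delta cm [ 0.47  0.37 12.86] dr z -0.3
[303.43147978 177.99261771] [[0.938, 0.335, 0.093, 0.599], [0.347, -0.904, -0.25, 0.005], [0.0, 0.267, -0.964, 0.301], [0.0, 0.0, 0.0, 1.0]]
```

View pics/a.png

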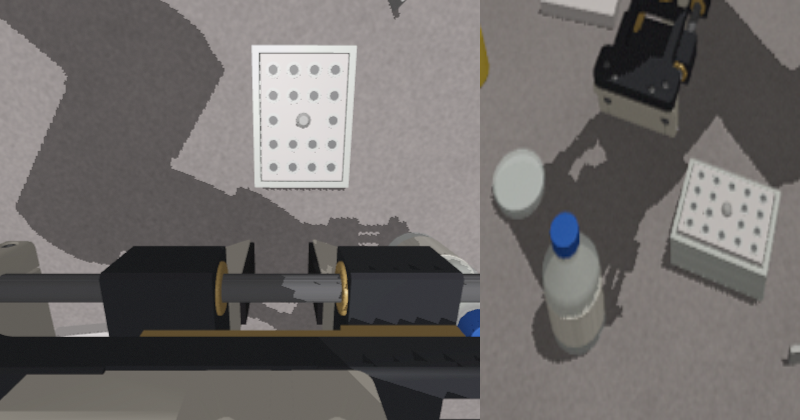

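The wrist view shows the block's rim corners at about (252,46), (356,46), (348,187) and (255,187), with the pin at (303,120). The bottle is to the right of the gripper, with its cap at about (472,322).

```bash
python3 -c "
from h import *
q=np.array([ray('wrist',u,.04)[:2] for u in [(252,46),(356,46),(348,187),(255,187)]]);e=np.roll(q,-1,0)-q
print(q.round(4).tolist(),q.mean(0),np.linalg.norm(e,axis=1),np.degrees(np.arctan2(e[:,1],e[:,0])))
print('pin',ray('wrist',(303,120),.051),'rear mid',(q[2]+q[3])/2,'cap',ray('wrist',(475,322),.13))
import cv2
s=cv2.imread('pics/side0.png');h=cv2.cvtColor(s,cv2.COLOR_BGR2HSV);m=cv2.inRange(h,(105,150,60),(130,255,255));m[250:]=0;n,l,st,c=cv2.connectedComponentsWithStats(m);print([(st[i][4],ray('side',c[i],.12).round(3)) for i in range(1,n) if st[i][4]>20])
"
```

```text
[[0.5584, 0.0514], [0.6333, 0.0791], [0.6718, -0.0241], [0.5965, -0.052]] [0.61502706 0.01360722] [0.07987115 0.11015298 0.08031136 0.11013596] [  20.33253477  -69.54287506 -159.67955505  110.22813736]
pin [0.61442816 0.01376213 0.051     ] rear mid [ 0.63417198 -0.03803008] cap [ 0.75878874 -0.06672972  0.13      ]
[(np.int32(97), array([ 0.771, -0.075,  0.12 ]))]
```

step_arm([
  {"delta_pos":[0,0.5,3],"dr":[0,0,0],"fingers":0.35},
  {"delta_pos":[0,0.5,7],"dr":[0,0,0],"fingers":0.35},
  {"delta_pos":[0,0.5,11],"dr":[0,0,0],"fingers":0.35},
  {"delta_pos":[0,0.5,12.8],"dr":[0,0,0],"fingers":0.35},
  {"delta_pos":[0,0.5,12.8],"dr":[0,0,0],"fingers":0.35},
])

```text
time: 2.75
tool_pos: [0.6286, -0.0604, 0.0147]
tool_rot: [-3.141, -0.0, 1.925]
contact_force: [0.2, 0.2, -0.4]
opening: 0.0298
grip_force: 0.0
```

step_arm([
  {"delta_pos":[1,0,0],"dr":[0,0,0],"fingers":0.35},
  {"delta_pos":[2.2,0.1,0],"dr":[0,0,0.5],"fingers":0.35},
  {"delta_pos":[3.4,0.1,0],"dr":[0,0,1.5],"fingers":0.35},
  {"delta_pos":[4.7,0.2,0],"dr":[0,0,2.5],"fingers":0.35},
  {"delta_pos":[6,0.3,0],"dr":[0,0,3.5],"fingers":0.35},
])

```text
time: 3.38
tool_pos: [0.6118, -0.0033, 0.0168]
tool_rot: [3.138, 0.003, 1.863]
contact_force: [1.2, -7.0, 0.9]
opening: 0.03
grip_force: 2.9
```

```bash
python3 -c "
from h import *
plan((.581,.0905,.014,104))
w=viewer.read_camera('wrist')[:,:,::-1]
cv2.imwrite('pics/w2.png',w)"
```

```text
t 3.38 p [ 0.6118 -0.0033  0.0168] yaw [179.8    0.19 106.77] F [ 1.2 -7.   0.9] op 0.03
delta cm [ 9.87 -0.25  0.28] dr z 2.8
```

View pics/w2.png

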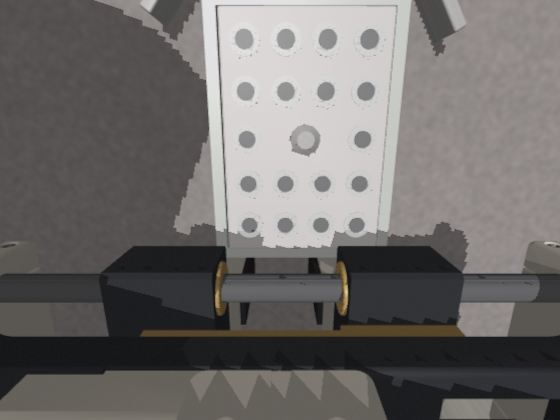

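The block lies flat against both fingers and points between the flares, whose tips are at about (165,8) and (450,20). I'll keep pushing.

step_arm([
  {"delta_pos":[1.4,0,0.1],"dr":[0,0,0.7],"fingers":0.35},
  {"delta_pos":[2.8,-0.1,0.2],"dr":[0,0,1.4],"fingers":0.35},
  {"delta_pos":[4.2,-0.1,0.2],"dr":[0,0,2.1],"fingers":0.35},
  {"delta_pos":[5.6,-0.1,0.2],"dr":[0,0,2.8],"fingers":0.35},
  {"delta_pos":[6.8,-0.2,0.2],"dr":[0,0,2.8],"fingers":0.35},
])

```text
time: 4.05
tool_pos: [0.5921, 0.0607, 0.0158]
tool_rot: [3.134, 0.004, 1.815]
contact_force: [3.2, -10.0, 6.0]
opening: 0.0299
grip_force: 4.6
```

```bash
python3 -c "
from h import *
plan((.581,.0905,.014,104))
w=viewer.read_camera('scene')[:,:,::-1]
cv2.imwrite('pics/s3.png',cv2.resize(w[200:350,300:500],(800,600),interpolation=cv2.INTER_CUBIC))"
```

```text
t 4.05 p [0.5921 0.0607 0.0158] yaw [179.57   0.24 103.99] F [  3.2 -10.    6. ] op 0.0299
delta cm [ 3.16 -0.35  0.18] dr z -0.0
```

View pics/s3.png

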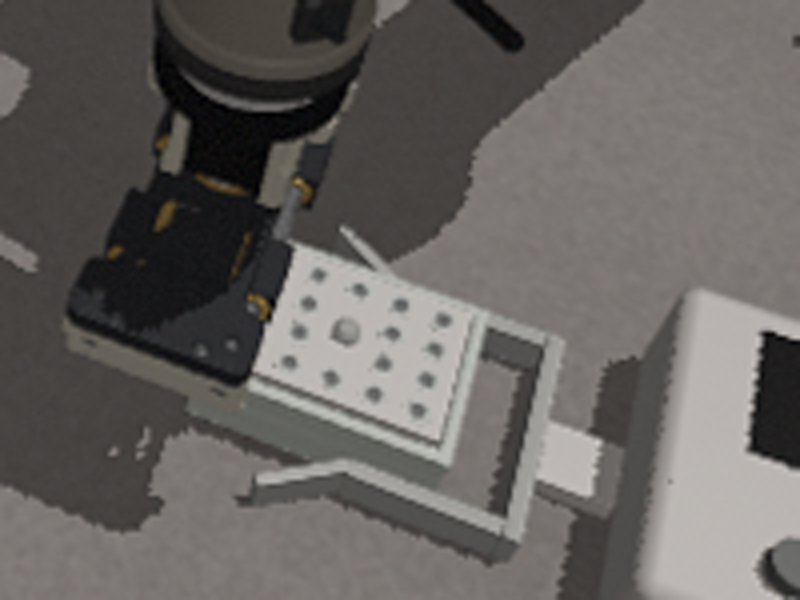

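The block is between the rails with roughly 30 mm left to the stop.

step_arm([
  {"delta_pos":[0.8,0,0.1],"dr":[0,0,0],"fingers":0.35},
  {"delta_pos":[1.4,0,0.1],"dr":[0,0,0],"fingers":0.35},
  {"delta_pos":[1.9,0,0.1],"dr":[0,0,0],"fingers":0.35},
  {"delta_pos":[2.3,0,0.1],"dr":[0,0,0],"fingers":0.35},
  {"delta_pos":[2.6,0,0.1],"dr":[0,0,0],"fingers":0.35},
])

```text
time: 4.72
tool_pos: [0.5853, 0.0854, 0.0144]
tool_rot: [3.136, 0.004, 1.815]
contact_force: [2.5, -9.0, 6.7]
opening: 0.0296
grip_force: 4.9
```

step_arm([
  {"delta_pos":[0.2,0,0],"dr":[0,0,0],"fingers":0.35},
  {"delta_pos":[0.4,0,0],"dr":[0,0,0],"fingers":0.35},
  {"delta_pos":[0.6,0,0],"dr":[0,0,0],"fingers":0.35},
  {"delta_pos":[0.7,0,0],"dr":[0,0,0],"fingers":0.35},
  {"delta_pos":[0.7,0,0],"dr":[0,0,0],"fingers":0.35},
])

```text
time: 5.35
tool_pos: [0.5844, 0.0877, 0.0145]
tool_rot: [3.136, 0.009, 1.814]
contact_force: [3.4, -27.7, 6.6]
opening: 0.0294
grip_force: 14.3
```

Force rose to 28 N while travel stalled, so the block is at the stop. I'll back off, lift and check from above.

step_arm([
  {"delta_pos":[-1,0,0],"dr":[0,0,0],"fingers":0.35},
  {"delta_pos":[-2.5,0,0],"dr":[0,0,0],"fingers":0.35},
  {"delta_pos":[-3,0,-4],"dr":[0,0,0],"fingers":0},
  {"delta_pos":[-3,0,-9],"dr":[0,0,0],"fingers":-0.2},
  {"delta_pos":[-3,0,-14],"dr":[0,0,0],"fingers":-0.2},
])

```text
time: 5.98
tool_pos: [0.5879, 0.0646, 0.1531]
tool_rot: [-3.141, -0.001, 1.815]
contact_force: [1.8, -0.2, 0.3]
opening: 0.0535
grip_force: 0.0
```

step_arm([
  {"delta_pos":[0,0,-2],"dr":[0,0,0],"fingers":-0.2},
  {"delta_pos":[0,0,-2],"dr":[0,0,0],"fingers":-0.2},
  {"delta_pos":[0,0,-2],"dr":[0,0,0],"fingers":-0.2},
  {"delta_pos":[0,0,-2],"dr":[0,0,0],"fingers":-0.2},
  {"delta_pos":[0,0,-2],"dr":[0,0,0],"fingers":-0.2},
])

```text
time: 6.6
tool_pos: [0.5879, 0.0645, 0.1706]
tool_rot: [-3.14, -0.0, 1.815]
contact_force: [-0.4, 0.2, 0.3]
opening: 0.0548
grip_force: 0.0
```

```bash
python3 -c "
from h import *
plan((.581,.0905,.014,104))
P=viewer.camera_params('wrist');print(np.array(P['T']).round(4).tolist())
w=viewer.read_camera('wrist')[:,:,::-1]
cv2.imwrite('pics/w4.png',w);s=viewer.read_camera('scene')[:,:,::-1];cv2.imwrite('pics/s4.png',s)
cv2.imwrite('pics/w4b.png',cv2.resize(w[0:270,120:480],(800,600),interpolation=cv2.INTER_CUBIC))"
```

```text
t 6.6 p [0.5879 0.0645 0.1706] yaw [-1.7989e+02 -3.0000e-02  1.0399e+02] F [-0.4  0.2  0.3] op 0.0548
delta cm [ 2.69 -0.04 15.66] dr z -0.0
[[0.9701, 0.2343, 0.0626, 0.571], [0.2425, -0.9351, -0.2584, 0.1337], [-0.002, 0.2658, -0.964, 0.3283], [0.0, 0.0, 0.0, 1.0]]
```

View pics/w4b.png

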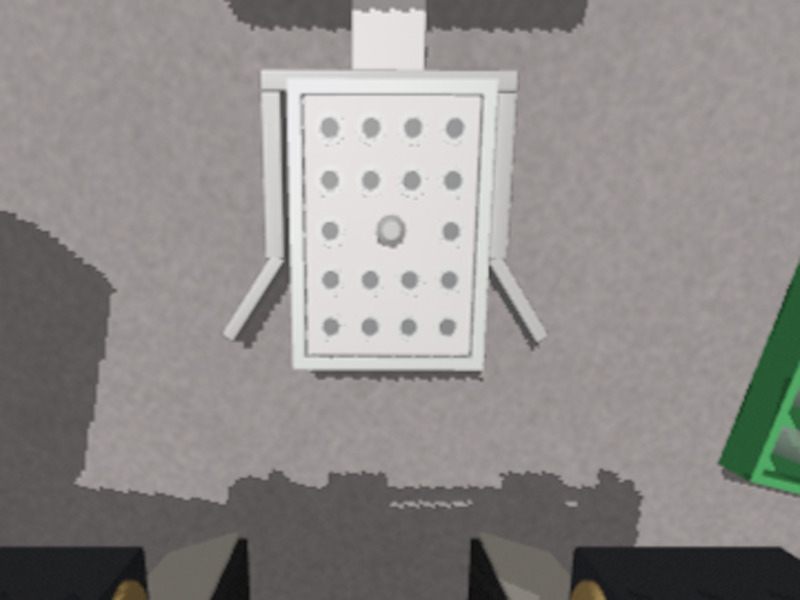

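The block is square in the bay and up at the stop. The pin is at crop (391,229), and the rim corners are (287,80), (498,80), (484,369) and (294,369). Next I'll compute its pose and go look at the lid.

```bash
python3 -c "
from h import *
c=lambda p:(120+p[0]/800*360,p[1]*270/600)
q=np.array([ray('wrist',c(u),.04)[:2] for u in [(287,80),(498,80),(484,369),(294,369)]]);e=np.roll(q,-1,0)-q
print(q.round(4).tolist(),q.mean(0),np.linalg.norm(e,axis=1),np.degrees(np.arctan2(e[:,1],e[:,0])))
print('pin',ray('wrist',c((391,229)),.051))
F=[ray('wrist',c(u),.022)[:2] for u in [(262,72),(517,72),(224,334),(545,338)]]
y=np.array([np.cos(np.radians(104)),np.sin(np.radians(104))]);x=np.array([y[1],-y[0]])
for f in F: print('fence rel block', (f-q.mean(0))@x,(f-q.mean(0))@y)
plan((.497,-.317,.17,117))
"
```

```text
[[0.5272, 0.1968], [0.6049, 0.2162], [0.6315, 0.11], [0.5537, 0.0906]] [0.57930888 0.15341769] [0.0800691  0.10950735 0.08020666 0.10954172] [  14.01675958  -75.93301229 -165.95866218  103.99502504]
pin [0.57883203 0.15382704 0.051     ]
fence rel block -0.05174157427992007 0.062116699729858706
fence rel block 0.05077113610884539 0.06214559449251422
fence rel block -0.07238311285003572 -0.04169198099225112
fence rel block 0.06976833406207404 -0.04334343611750878
t 6.7 p [0.5881 0.0645 0.1711] yaw [-1.7994e+02 -1.0000e-02  1.0399e+02] F [ 0.4 -0.4 -0.1] op 0.0552
delta cm [-34.81 -18.06   0.11] dr z -13.0
```

step_arm([
  {"delta_pos":[-5.4,-2,0],"dr":[0,0,0],"fingers":0},
  {"delta_pos":[-10.8,-4,0],"dr":[0,0,-4],"fingers":0},
  {"delta_pos":[-16.2,-6,0],"dr":[0,0,-7],"fingers":0},
  {"delta_pos":[-21.6,-8,0],"dr":[0,0,-10],"fingers":0},
  {"delta_pos":[-27,-10,0],"dr":[0,0,-13],"fingers":0},
])

```text
time: 7.32
tool_pos: [0.5561, -0.2235, 0.1716]
tool_rot: [3.141, 0.0, 2.044]
contact_force: [1.6, 0.2, -0.5]
opening: 0.046
grip_force: 0.0
```

```bash
python3 -c "
from h import *
plan((.538,-.397,.17,117))"
```

```text
t 7.33 p [ 0.5561 -0.2235  0.1716] yaw [179.99   0.   117.09] F [ 1.6  0.2 -0.5] op 0.046
delta cm [-14.62  -9.52   0.16] dr z 0.1
```

step_arm([
  {"delta_pos":[-4.9,-3.2,0],"dr":[0,0,0],"fingers":0},
  {"delta_pos":[-9.8,-6.4,0],"dr":[0,0,0],"fingers":0},
  {"delta_pos":[-14.6,-9.5,0.2],"dr":[0,0,0],"fingers":0},
  {"delta_pos":[-14.6,-9.5,0.2],"dr":[0,0,0],"fingers":0},
  {"delta_pos":[-14.6,-9.5,0.2],"dr":[0,0,0],"fingers":0},
])

```text
time: 7.95
tool_pos: [0.5379, -0.3945, 0.1692]
tool_rot: [-3.142, -0.001, 2.041]
contact_force: [-0.3, 0.4, -0.6]
opening: 0.0455
grip_force: 0.0
```

```bash
python3 -c "
from h import *
plan((.497,-.317,.17,117))
w=viewer.read_camera('wrist')[:,:,::-1]
cv2.imwrite('pics/w5.png',w)
h=cv2.cvtColor(w,cv2.COLOR_BGR2HSV)
m=((w.min(2)>150)&(h[:,:,1]<30)).astype(np.uint8)*255; m[250:]=0
cs,_=cv2.findContours(m,0,2); c=max(cs,key=cv2.contourArea); H=cv2.convexHull(c)
a=cv2.approxPolyDP(H,6,True)[:,0].astype(float);print(cv2.contourArea(c),a.tolist())
q=np.array([ray('wrist',u,.018)[:2] for u in a]);e=np.roll(q,-1,0)-q
print(q.round(4).tolist(),q.mean(0),np.linalg.norm(e,axis=1),np.degrees(np.arctan2(e[:,1],e[:,0])))
mm=np.zeros_like(m);cv2.fillPoly(mm,[H],255);d=((w.max(2)<60)&(mm>0)).astype(np.uint8)
cs,_=cv2.findContours(d,0,2);c=max(cs,key=cv2.contourArea);r=cv2.minAreaRect(c);b=cv2.boxPoints(r);print('handle',r,[ray('wrist',u,.046)[:2].round(4).tolist() for u in b],ray('wrist',r[0],.046))
cv2.imwrite('pics/w5b.png',w[:300])"
```

```text
t 7.95 p [ 0.5379 -0.3945  0.1692] yaw [-1.8000e+02 -7.0000e-02  1.1696e+02] F [-0.3  0.4 -0.6] op 0.0455
delta cm [ 8.77 -0.14 -0.08] dr z -0.0
59154.0 [[559.0, 0.0], [559.0, 241.0], [466.0, 249.0], [360.0, 225.0], [239.0, 167.0], [236.0, 47.0], [413.0, 0.0]]
[[0.6754, -0.1252], [0.8266, -0.3019], [0.7432, -0.3549], [0.6269, -0.3836], [0.4869, -0.3863], [0.4383, -0.2884], [0.5611, -0.1836]] [ 0.62263732 -0.28912813] [0.23255964 0.09887254 0.11973967 0.14000909 0.10926979 0.16140759
 0.12833097] [ -49.43147752 -147.57062707 -166.12456987 -178.92259143  116.42043767
   40.47166237   27.07261254]
handle ((278.0, 109.0), (74.0, 14.0), 90.0) [[0.4788, -0.2961], [0.4894, -0.2907], [0.5175, -0.3453], [0.5063, -0.351]] [ 0.49756044 -0.31996203  0.046     ]
```

View pics/w5b.png

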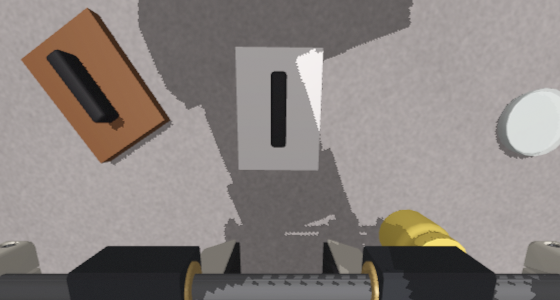

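The lid's corners are (236,47), (323,47), (319,171) and (239,170), and the handle is centred at (278,109). It is nearly aligned with the tool, and the jar and brown decoy are clear of it.

```bash
python3 -c "
from h import *
q=np.array([ray('wrist',u,.018)[:2] for u in [(236,47),(323,47),(319,171),(239,170)]]);e=np.roll(q,-1,0)-q
print(q.mean(0),np.linalg.norm(e,axis=1),np.degrees(np.arctan2(e[:,1],e[:,0])))
plan((*q.mean(0),.09,116.9),(*q.mean(0),.021,116.9))"
```

```text
[ 0.49899005 -0.32072066] [0.07926682 0.11330087 0.08068669 0.11229317] [  27.07146616  -62.89719965 -153.64988718  116.38186466]
t 8.0 p [ 0.5383 -0.3938  0.1695] yaw [ 1.7999e+02 -5.0000e-02  1.1703e+02] F [-0.6 -0.1 -0.2] op 0.046
delta cm [ 8.3  -0.18  7.95] dr z 0.1
delta cm [ 8.3  -0.18 14.85] dr z 0.1
```

step_arm([
  {"delta_pos":[4.2,-0.1,2],"dr":[0,0,0],"fingers":0},
  {"delta_pos":[8.3,-0.2,5],"dr":[0,0,0],"fingers":0},
  {"delta_pos":[8.3,-0.2,9],"dr":[0,0,0],"fingers":0},
  {"delta_pos":[8.3,-0.2,12],"dr":[0,0,0],"fingers":0},
  {"delta_pos":[8.3,-0.2,14],"dr":[0,0,0],"fingers":0},
])

```text
time: 8.62
tool_pos: [0.4988, -0.3197, 0.0288]
tool_rot: [-3.141, -0.001, 2.044]
contact_force: [0.2, 0.3, 0.4]
opening: 0.046
grip_force: 0.0
```

step_arm([
  {"delta_pos":[0,0,0.6],"dr":[0,0,0],"fingers":0},
  {"delta_pos":[0,0,0.7],"dr":[0,0,0],"fingers":0.3},
  {"delta_pos":[0,0,0.7],"dr":[0,0,0],"fingers":1},
  {"delta_pos":[0,0,0.7],"dr":[0,0,0],"fingers":1},
  {"delta_pos":[0,0,0.7],"dr":[0,0,0],"fingers":1},
], newtons=40)

```text
time: 9.25
tool_pos: [0.4989, -0.3222, 0.0234]
tool_rot: [3.141, 0.001, 2.042]
contact_force: [-0.3, 1.0, 2.1]
opening: 0.0136
grip_force: 40.0
```

```bash
python3 -c "
from h import *
plan((.497,-.317,.12,104))"
```

```text
t 9.25 p [ 0.4989 -0.3222  0.0234] yaw [1.7998e+02 6.0000e-02 1.1698e+02] F [-0.3  1.   2.1] op 0.0136
delta cm [ 0.55  0.07 -9.66] dr z 13.0
```

Handle gripped, opening 13.6 mm. Lifting.

step_arm([
  {"delta_pos":[0,0,-1],"dr":[0,0,0],"fingers":1},
  {"delta_pos":[0,0,-3],"dr":[0,0,0],"fingers":1},
  {"delta_pos":[0,0,-6],"dr":[0,0,0],"fingers":1},
  {"delta_pos":[0,0,-9],"dr":[0,0,0],"fingers":1},
  {"delta_pos":[0,0,-11],"dr":[0,0,0],"fingers":1},
])

```text
time: 9.88
tool_pos: [0.4989, -0.3221, 0.1348]
tool_rot: [3.141, 0.002, 2.042]
contact_force: [-0.2, 0.5, -1.1]
opening: 0.0137
grip_force: 40.0
```

```bash
python3 -c "
from h import *
plan((.5647,.1492,.13,104))"
```

```text
t 9.88 p [ 0.4989 -0.3221  0.1348] yaw [1.7996e+02 1.0000e-01 1.1699e+02] F [-0.2  0.5 -1.1] op 0.0137
delta cm [39.01 27.25  0.48] dr z 13.0
```

step_arm([
  {"delta_pos":[3,2.1,0],"dr":[0,0,0],"fingers":1},
  {"delta_pos":[7,4.9,0],"dr":[0,0,2],"fingers":1},
  {"delta_pos":[11.4,8,0],"dr":[0,0,5],"fingers":1},
  {"delta_pos":[16,11.2,0],"dr":[0,0,8],"fingers":1},
  {"delta_pos":[20.5,14.3,0],"dr":[0,0,10],"fingers":1},
])

```text
time: 10.5
tool_pos: [0.533, -0.0726, 0.1333]
tool_rot: [3.141, 0.0, 1.866]
contact_force: [0.7, 0.3, -1.2]
opening: 0.0137
grip_force: 40.0
```

```bash
python3 -c "
from h import *
plan((.5647,.1492,.13,104))"
```

```text
t 10.5 p [ 0.533  -0.0726  0.1333] yaw [1.7998e+02 1.0000e-02 1.0690e+02] F [ 0.7  0.3 -1.2] op 0.0137
delta cm [20.3   9.48  0.33] dr z 2.9
```

step_arm([
  {"delta_pos":[5,2.3,0],"dr":[0,0,1],"fingers":1},
  {"delta_pos":[10.5,4.9,0],"dr":[0,0,2],"fingers":1},
  {"delta_pos":[15.5,7.2,0],"dr":[0,0,2.9],"fingers":1},
  {"delta_pos":[19,8.9,0.2],"dr":[0,0,2.9],"fingers":1},
  {"delta_pos":[20.3,9.5,0.3],"dr":[0,0,2.9],"fingers":1},
])

```text
time: 11.12
tool_pos: [0.5644, 0.1498, 0.1299]
tool_rot: [3.142, -0.0, 1.819]
contact_force: [-0.3, -0.6, -1.7]
opening: 0.014
grip_force: 40.0
```

step_arm([
  {"delta_pos":[0,0,1],"dr":[0,0,0],"fingers":1},
  {"delta_pos":[0,0,2.5],"dr":[0,0,0],"fingers":1},
  {"delta_pos":[0,0,4],"dr":[0,0,0],"fingers":1},
  {"delta_pos":[0,0,4.5],"dr":[0,0,0],"fingers":1},
  {"delta_pos":[0,0,4.5],"dr":[0,0,0],"fingers":1},
])

```text
time: 11.75
tool_pos: [0.5644, 0.1471, 0.0841]
tool_rot: [-3.141, -0.0, 1.816]
contact_force: [0.4, -0.2, -1.5]
opening: 0.0137
grip_force: 40.0
```

```bash
python3 -c "
from h import *
plan((.5647,.1492,.075,104))
im=[viewer.read_camera(n)[:,:,::-1] for n in('scene','side')]
cv2.imwrite('pics/s6.png',im[0]);cv2.imwrite('pics/d6.png',im[1])
h=cv2.cvtColor(im[0],cv2.COLOR_BGR2HSV)
"
```

```text
t 11.75 p [0.5644 0.1471 0.0841] yaw [-179.94   -0.    104.05] F [ 0.4 -0.2 -1.5] op 0.0137
delta cm [0.2  0.08 0.91] dr z 0.1
```

step_arm([
  {"delta_pos":[0.1,0,0.3],"dr":[0,0,0],"fingers":1},
  {"delta_pos":[0.1,0,0.6],"dr":[0,0,0],"fingers":1},
  {"delta_pos":[0.1,0,0.8],"dr":[0,0,0],"fingers":1},
  {"delta_pos":[0.1,0,0.9],"dr":[0,0,0],"fingers":1},
  {"delta_pos":[0.1,0,0.9],"dr":[0,0,0],"fingers":1},
])

```text
time: 12.48
tool_pos: [0.5643, 0.1486, 0.0756]
tool_rot: [-3.141, 0.0, 1.817]
contact_force: [-0.8, 0.2, -1.8]
opening: 0.0138
grip_force: 40.0
```

step_arm([
  {"delta_pos":[0,0,0.05],"dr":[0,0,0],"fingers":1},
  {"delta_pos":[0,0,0.1],"dr":[0,0,0],"fingers":1},
  {"delta_pos":[0,0,0.15],"dr":[0,0,0],"fingers":1},
  {"delta_pos":[0,0,0.15],"dr":[0,0,0],"fingers":1},
  {"delta_pos":[0,0,0.15],"dr":[0,0,0],"fingers":1},
])

```text
time: 13.1
tool_pos: [0.5643, 0.1486, 0.0743]
tool_rot: [3.141, 0.0, 1.817]
contact_force: [-1.3, 0.2, 0.4]
opening: 0.0137
grip_force: 40.0
```

step_arm([
  {"delta_pos":[0,0,0.05],"dr":[0,0,0],"fingers":1},
  {"delta_pos":[0,0,0.1],"dr":[0,0,0],"fingers":1},
  {"delta_pos":[0,0,0.1],"dr":[0,0,0],"fingers":1},
  {"delta_pos":[0,0,0.1],"dr":[0,0,0],"fingers":1},
  {"delta_pos":[0,0,0.1],"dr":[0,0,0],"fingers":1},
])

```text
time: 13.72
tool_pos: [0.5644, 0.1486, 0.0742]
tool_rot: [3.141, 0.0, 1.817]
contact_force: [-3.3, -1.3, 6.9]
opening: 0.0136
grip_force: 40.0
```

Lid resting on the pin tip with about 8 N. Sliding toward centre.

step_arm([
  {"delta_pos":[0,0.2,0],"dr":[0,0,0],"fingers":1},
  {"delta_pos":[0,0.4,0],"dr":[0,0,0],"fingers":1},
  {"delta_pos":[0,0.6,0],"dr":[0,0,0],"fingers":1},
  {"delta_pos":[0,0.8,0],"dr":[0,0,0],"fingers":1},
  {"delta_pos":[0,0.9,0],"dr":[0,0,0],"fingers":1},
])

```text
time: 14.35
tool_pos: [0.5718, 0.1506, 0.074]
tool_rot: [-3.139, 0.0, 1.817]
contact_force: [-7.7, -2.5, 10.5]
opening: 0.0138
grip_force: 40.0
```

step_arm([
  {"delta_pos":[0,0.1,0],"dr":[0,0,0],"fingers":1},
  {"delta_pos":[0,0.2,0],"dr":[0,0,0],"fingers":1},
  {"delta_pos":[0,0.3,0],"dr":[0,0,0],"fingers":1},
  {"delta_pos":[0,0.4,0],"dr":[0,0,0],"fingers":1},
  {"delta_pos":[0,0.4,0],"dr":[0,0,0],"fingers":1},
])

```text
time: 14.98
tool_pos: [0.577, 0.1517, 0.0728]
tool_rot: [-3.141, 0.0, 1.817]
contact_force: [0.1, 0.5, -2.0]
opening: 0.0136
grip_force: 40.0
```

Force fell to zero and z dropped, so the hole is over the pin. Lowering gently.

step_arm([
  {"delta_pos":[0,0.1,0.1],"dr":[0,0,0],"fingers":1},
  {"delta_pos":[0,0.1,0.2],"dr":[0,0,0],"fingers":1},
  {"delta_pos":[0,0.1,0.3],"dr":[0,0,0],"fingers":1},
  {"delta_pos":[0,0.1,0.4],"dr":[0,0,0],"fingers":1},
  {"delta_pos":[0,0.1,0.4],"dr":[0,0,0],"fingers":1},
])

```text
time: 15.6
tool_pos: [0.5778, 0.1519, 0.069]
tool_rot: [-3.141, 0.0, 1.817]
contact_force: [0.4, 0.3, -1.4]
opening: 0.0136
grip_force: 40.0
```

step_arm([
  {"delta_pos":[0,0,0.15],"dr":[0,0,0],"fingers":1},
  {"delta_pos":[0,0,0.3],"dr":[0,0,0],"fingers":1},
  {"delta_pos":[0,0,0.4],"dr":[0,0,0],"fingers":1},
  {"delta_pos":[0,0,0.5],"dr":[0,0,0],"fingers":1},
  {"delta_pos":[0,0,0.5],"dr":[0,0,0],"fingers":1},
])

```text
time: 16.23
tool_pos: [0.5781, 0.152, 0.0651]
tool_rot: [3.141, 0.0, 1.817]
contact_force: [-3.1, 0.3, 7.7]
opening: 0.0135
grip_force: 40.0
```

step_arm([
  {"delta_pos":[0,0,0.1],"dr":[0,0,0],"fingers":1},
  {"delta_pos":[0,0,0.15],"dr":[0,0,0],"fingers":1},
  {"delta_pos":[0,0,0.2],"dr":[0,0,0],"fingers":1},
  {"delta_pos":[0,0,0.2],"dr":[0,0,0],"fingers":1},
  {"delta_pos":[0,0,0.2],"dr":[0,0,0],"fingers":1},
])

```text
time: 16.85
tool_pos: [0.5782, 0.152, 0.0635]
tool_rot: [3.14, 0.0, 1.817]
contact_force: [-2.7, -1.2, 9.2]
opening: 0.0135
grip_force: 40.0
```

step_arm([
  {"delta_pos":[0,0,0.05],"dr":[0,0,0],"fingers":1},
  {"delta_pos":[0,0,0.1],"dr":[0,0,0],"fingers":1},
  {"delta_pos":[0,0,0.15],"dr":[0,0,0],"fingers":1},
  {"delta_pos":[0,0,0.2],"dr":[0,0,0],"fingers":1},
  {"delta_pos":[0,0,0.2],"dr":[0,0,0],"fingers":1},
])

```text
time: 17.48
tool_pos: [0.5782, 0.1521, 0.0633]
tool_rot: [3.14, 0.001, 1.817]
contact_force: [-8.4, -1.5, 22.3]
opening: 0.0136
grip_force: 40.0
```

```bash
python3 -c "
from h import *
plan((.578,.152,.0633,104))
s,d=[viewer.read_camera(n)[:,:,::-1] for n in('scene','side')]
cv2.imwrite('pics/fin.png',np.hstack([cv2.resize(s[220:345,330:460],(400,400)),cv2.resize(d[225:355,120:250],(400,400))]))"
```

```text
t 17.48 p [0.5782 0.1521 0.0633] yaw [1.7988e+02 3.0000e-02 1.0411e+02] F [-8.4 -1.5 22.3] op 0.0136
delta cm [-0.   -0.02  0.  ] dr z 0.1
```

View pics/fin.png

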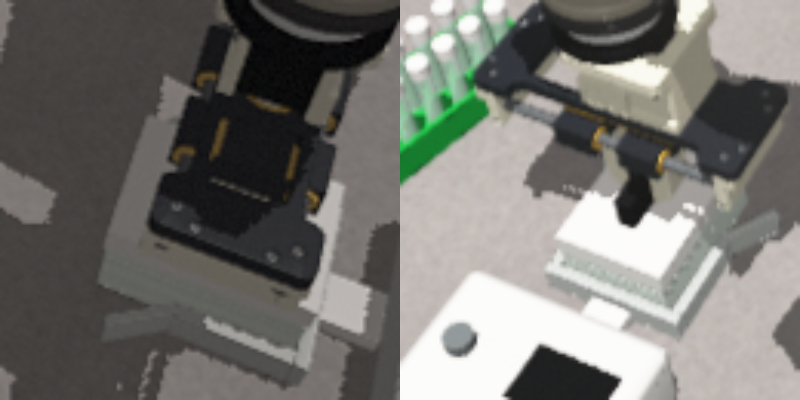

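The lid sits flush and square on the block, and the block is in the bay against the stop. I'll add a slight push toward the stop and relax the side load, then hand in.

step_arm([
  {"delta_pos":[0.05,-0.03,0],"dr":[0,0,0],"fingers":1},
  {"delta_pos":[0.1,-0.06,0],"dr":[0,0,0],"fingers":1},
  {"delta_pos":[0.1,-0.06,0],"dr":[0,0,0],"fingers":1},
  {"delta_pos":[0.1,-0.06,0],"dr":[0,0,0],"fingers":1},
  {"delta_pos":[0.1,-0.06,0],"dr":[0,0,0],"fingers":1},
])

```text
time: 18.2
tool_pos: [0.5782, 0.1521, 0.0633]
tool_rot: [3.138, 0.002, 1.817]
contact_force: [-5.3, -5.0, 20.5]
opening: 0.0137
grip_force: 40.0
```

```bash
python3 -c "
from cell import robot
print(robot.hand_in())"
```

```text
the job is handed in; nothing more can be done
None
```

I pushed the block up to the stop, slid the lid on until it dropped over the pin, and handed the job in at 18.2 s with the gripper still holding the lid fully down at about 20 N; no verdict came back.

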